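Set the trimming board with the short spacer

ROBOT

A 6-joint arm with a two-finger parallel gripper is mounted at the origin on the work surface. World frame = base frame: x ahead of the robot, y to its left, z up, the work surface at z = 0. Lengths are in mm, angles in rad, forces in N, time in s.
With the tool pointing down it reaches from about 400 to 925 mm from the base axis. Payload 3.4 kg.
Tool frame: the origin (TCP) lies on the centre line of the jaws, within the pads' length; the fingertips stand 19 mm ahead of it and the grasp point (between the pads) is the TCP (robot.finger_overhang is the z of the fingertips in the tool frame, in mm); z points along the fingers, y is the line along which they close (so a half turn about z gives the same grasp; the last joint's range is limited). The gripper opens to 85 mm and grips with 20 to 120 N. Pads are 22 mm wide; open, the fingers measure 114 mm over their backs; the gripper's body (76 mm by 85 mm) begins 54 mm behind the grasp point. The pads swing forward as they close: fully open they stand 13 mm farther back than shut.
Start: joints at [1.127, 0.307, 1.506, -0, 1.328, -0.073], TCP at [208.381, 535.919, 250.305] pointing down, gripper open.
Joint ranges: [-3.12, 3.12], [-1.05, 2.28], [0.14, 2.33], [-1.42, 4.57], [0.1, 2.73], [-2.68, 2.68]. Speed limits (rad/s): [2.57, 2.57, 3.14, 3.14, 3.14, 3.14].

INTERFACE

Orientations are given as [roll, pitch, yaw] about the fixed x, y, z axes, in that order (R = Rz(yaw) Ry(pitch) Rx(roll)).
In Python, from rig import robot gives the robot as it stands.
- The arm moves only by the tool servo_tool, never from a script. Its argument "commands" is a list of rows, each a list of 6 numbers: the shift along the tool's x, y, z in mm, then the turn, a rotation vector about the tool's x, y, z in rad. In form: [[dx, dy, dz, wx, wy, wz], ...]. A call has 1 to 12 rows; each row is the pose to reach, as a shift and turn from the pose commanded when the call began, along the tool's axes at that moment; what a row does not reach only later rows make up. A row lasts 1/10 s, in which the tool goes at most 50 mm and 8.59 degrees, less where a joint would pass 70% of its speed; a pose out of reach is approached as far as the arm can. A call with a gripper value outside its range is refused whole. "claw" is the gripper command: -1 is shut, 1 is fully open, values between are in proportion, set as the call begins (left out, the last holds). The fingers move at their own pace and stop on an object; "newtons" is the grip in N (left out, the last holds). Time passes only in rows, so rows that repeat a pose let the fingers close. It gives the time, the measured TCP pose, the force and the opening at its end, in the units of the state.
- robot.get_obs(): the state, without advancing time (a new reading comes with each control period).
- robot.read_camera(name): name is "scene" or "top" or "wrist"; returns the picture (480x640x3 uint8, blue, green, red); there is no depth.
- robot.calibration(name): a dict with "K" (3x3 intrinsics, pixels), "view" (4x4, takes a point from world to camera coordinates). Camera axes: x right, y down, z forward; pixel columns grow to the right and rows downward; lengths in mm; the calibration is good to about 2 mm. A picture is of the moment at which its call begins: read the wrist's pose just before it. calibration takes no time and is no camera call; for the wrist camera it gives the pose at the moment of the call.
- robot.hand_in(): hands the job in, once; it reports no verdict.
Trained networks look in the newest picture that a camera, given by its name, has taken for a name from the list of things; names that differ only in an ending like _2 or _b are one class to them, and where a whole thing is asked for, a point or a joint stands for the part that bears it (a point fixed in the world has none). Each returns a list of dicts, best first, with "confidence" (0 to 1); they miss things now and then, are a little off and sometimes report something else, mostly with a low value. They report only what shows in the picture. A call takes as long as a camera call. They do not tell look-alikes from the thing itself.
- robot.search_frame(camera, name): "bbox" ([left, top, right, bottom] in pixels, round what is visible of it).
The state is a dict: "t": time; "q": joint angles; "qvel": joint speeds; "tau": joint torques, N m; "tool_pos": TCP position; "ee_rot": TCP orientation; "force": force on the tool from outside, world axes, zero at the start; "wrist_torque": the same for the moment, N m; "grip_width": opening from 0.0 (shut) to 1.0 (fully open).
Only numpy, scipy, OpenCV 4.12 (cv2) and the standard library are available. Lean on these libraries where they do the work, as an engineer would, in place of code of your own. Each camera call takes 0.05 s, during which the arm holds its last target. There are 200 camera calls.

TASK

Set the cigar trimming board for long cigars: with your fingertips push the shorter of the two loose wooden spacers squarely against the metal fence, then, keeping it against the fence, slide it along into the corner pocket until it butts fully home against the end stop. Never lift or tip the spacer, do not disturb the longer spacer, the glue pot or the ring gauge, and leave your hand clear at the end.

Things in the scene. Friction and masses are not known exactly. Their poses are not given: they have to be found in the camera images.
- corner (a point): Inner corner of the board's pocket, at deck height, where fence and end stop meet. Its axes are the board's: x square across the board into the fence (away from the robot), y along the fence towards the end stop, z up. The end stop is a brown wood block: face at y = 0 from x = -60 to 0 mm, 20 mm high, 30 mm thick. The pocket is 40 mm wide (x) and 25 mm deep (y), entered along the fence.
- fence_end (a point): Open end of the fence, at the bottom of its face, deck height; axes as corner, from which it lies 235 mm back along -y. The fence is an aluminium bar 20 mm high, 14 mm thick. Its board (dark wood, 200 x 350 mm, fixed) has a flat deck 22 mm above the bench, open for 170 mm from the fence towards the robot.
- keeper (a point): Inner edge of the keeper strip at the pocket's mouth, deck height, at x = -40, y = -25 mm in the frame of corner; axes as there. The aluminium strip is 8 mm high, 12 mm wide and runs from here along +y to the end stop, parallel to the fence; its flared lead-in reaches 10 mm further along -y, bending away from the fence.
- knife (a point): Top middle of the board's closed, fixed knife, 34 mm above the deck: its steel arm lies square across the board, 11 mm thick (6 mm to the +y side of this point, axes as corner), up to 35 mm above the deck, with 45 mm pivot cheeks at the fence side and a wooden handle, 26 mm across, standing out towards the robot. Keep clear.
- short_spacer_center (a point): Centre of the shorter spacer: a plain pale wood block 36 mm wide (x), 70 mm long (y, pointing towards the stop end), 14 mm high, about 40 g, loose on the deck, waxed: friction about 0.3 on board and fence. Starts 40 to 100 mm clear of the fence, turned up to 0.4 rad. Home: centre at x = -18, y = -35, z = 7 mm in the frame of corner, long side along the fence, rear 45 mm out of the pocket.
- long_spacer_center (a point): Centre of the longer spacer: same wood and section, 36 x 100 x 14 mm, long along its y, loose on the deck of the board on the robot's side of the pocket, at least 110 mm from the fence. Leave it.
- glue_pot_center (a point): Centre (22 mm up) of a round white glue pot, 60 mm across and 45 mm high, loose on the bench beside one end of the board. Leave it.
- ring_gauge_center (a point): Centre of a flat brass ring gauge, 150 x 52 x 6 mm with four graded holes, loose on the bench beside one end of the board. Leave it.
Things that resemble listed ones, but are neither listed nor needed, are in the scene too. Leave any black or blue look-alike of the part that bears short_spacer_center alone.

How it is judged:
By the outcome, as a careful person would: the job done as asked, in the order asked, and still so for the second after the job is handed in, with the robot touching nothing.
It also fails if it takes over 45 s, if anything falls off the work surface, if the arm or the gripper's body presses on something with over 40 N, if the wrist force passes 120 N, or if a joint passes its speed limit or range.

## Working session

There is one attempt and no reset: what is moved stays moved. The work goes in short steps, Python scripts to look and compute and a tool call to move; the robot and the scene stay as the last step left them, time stands still between calls to the robot, and variables do not carry over. Pictures are saved under pics/ and viewed, on a budget of 10 in all, crops included, one or two more only if the job needs it, and the job is handed in when it is done.

Besides the shell and the picture viewer there is one more tool, called after "Request:" as name([rows], argument=value, ...), one row to a line, values as JSON. servo_tool: Moves the arm, as the interface text tells. Its arguments: {"type":"object","properties":{"commands":{"type":"array","items":{"type":"array","items":{"type":"number"}}},"claw":{"type":"number"},"newtons":{"type":"number"}},"required":["commands"]}

```bash
mkdir -p pics; cat > h.py <<'E'
from rig import robot
import numpy as np, cv2
def ray(cam,uv):
    c=robot.calibration(cam);K=np.array(c["K"]);V=np.array(c["view"])
    d=V[:3,:3].T@np.linalg.solve(K,[uv[0],uv[1],1.]);o=-V[:3,:3].T@V[:3,3];return o,d
def at(cam,uv,z):
    o,d=ray(cam,uv);return o+d*(z-o[2])/d[2]
def proj(cam,P):
    c=robot.calibration(cam);p=np.array(c["view"])[:3]@np.append(P,1);q=np.array(c["K"])@p;return q[:2]/q[2]
E
python3 - <<'E'
from h import *
o=robot.get_obs();print({k:np.round(v,3) for k,v in o.items()})
for c in ["top","scene"]:
    cv2.imwrite(f"pics/{c}0.png",robot.read_camera(c))
    print(c,np.round(robot.calibration(c)["view"],2).tolist(),np.round(robot.calibration(c)["K"],1).tolist())
for n,z in [("corner",22),("fence_end",22),("keeper",22),("knife",56),("short_spacer_center",36),("long_spacer_center",36),("glue_pot_center",45),("ring_gauge_center",6)]:
    for r in robot.search_frame("top",n)[:4]:
        b=r["bbox"];print(n,np.round(b),round(r["confidence"],2),np.round(at("top",[(b[0]+b[2])/2,(b[1]+b[3])/2],z)))
E
```

```text
{'t': np.float64(0.0), 'q': array([ 1.127,  0.308,  1.508, -0.   ,  1.328, -0.074]), 'qvel': array([ 0.001,  0.001,  0.   , -0.   , -0.001,  0.001]), 'tau': array([ 0.0000e+00, -4.5755e+01, -2.5192e+01,  0.0000e+00,  1.3000e-02,
        0.0000e+00]), 'tool_pos': array([208.098, 535.325, 249.384]), 'ee_rot': array([-3.14 , -0.   ,  2.771]), 'force': array([0.6  , 0.532, 0.571]), 'wrist_torque': array([-0.037,  0.013,  0.025]), 'grip_width': np.float64(1.002)}
top [[-0.0, -1.0, -0.0, 9.21], [-0.98, 0.0, -0.21, 589.62], [0.21, 0.0, -0.98, 865.3], [0.0, 0.0, 0.0, 1.0]] [[494.5, 0.0, 320.6], [0.0, 494.5, 249.7], [0.0, 0.0, 1.0]]
scene [[0.75, 0.67, 0.01, -422.45], [0.37, -0.41, -0.84, -151.41], [-0.56, 0.63, -0.55, 1235.97], [0.0, 0.0, 0.0, 1.0]] [[528.2, 0.0, 322.2], [0.0, 528.2, 231.2], [0.0, 0.0, 1.0]]
corner [250. 202. 451. 358.] 0.73 [539. -48.  22.]
fence_end [250. 200. 450. 357.] 0.6 [541. -48.  22.]
keeper [253. 202. 450. 362.] 0.6 [535. -50.  22.]
short_spacer_center [339. 260. 378. 289.] 0.82 [547. -64.  36.]
short_spacer_center [291. 361. 328. 385.] 0.78 [364.  29.  36.]
short_spacer_center [359. 151. 391. 184.] 0.72 [ 763. -100.   36.]
short_spacer_center [366. 351. 389. 394.] 0.71 [365. -95.  36.]
long_spacer_center [276. 302. 329. 327.] 0.6 [471.  43.  36.]
glue_pot_center [469. 233. 502. 265.] 0.73 [ 595. -305.   45.]
ring_gauge_center [205. 235. 232. 314.] 0.91 [552. 211.   6.]
ring_gauge_center [249. 204. 447. 359.] 0.68 [539. -45.   6.]
```

View pics/top0.png

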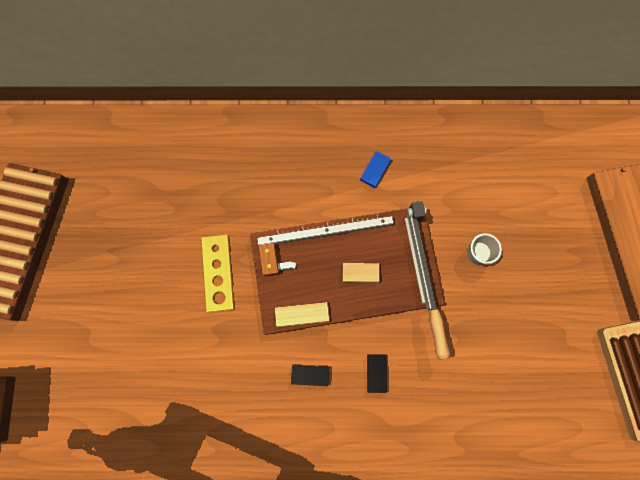

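View pics/scene0.png

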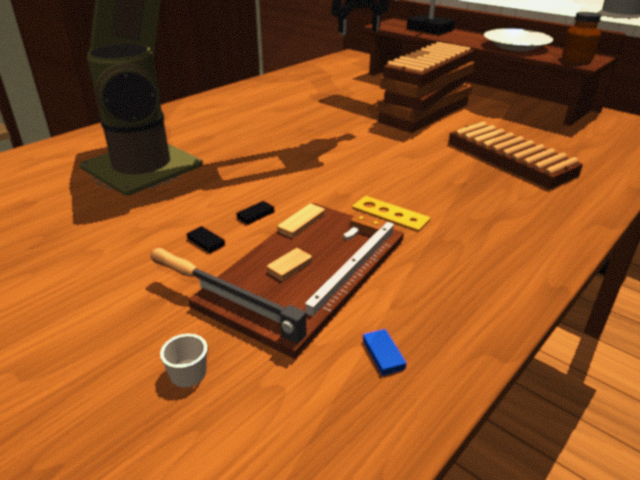

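The scene has five spacer-like blocks in the top view: pale short block (361,272), long pale (302,314), blue (376,169), black (310,375) and (377,373). Only (361,272) is pale, short, on the deck and clear of the fence, so it fits. The end stop is at (270,258) with the pocket and keeper at (287,266). I'll confirm in an enlarged crop.

```bash
python3 - <<'E'
from h import *
im=cv2.imread("pics/top0.png")[195:345,250:450]
cv2.imwrite("pics/crop.png",cv2.resize(im,(800,600),interpolation=cv2.INTER_CUBIC))
c=robot.calibration("wrist");V=np.array(c["view"]);print(np.round(c["K"],1).tolist());
o=-V[:3,:3].T@V[:3,3];print(o,V[:3,:3].T[:,2]);
from scipy.spatial.transform import Rotation as R
s=robot.get_obs();T=R.from_euler('xyz',s["ee_rot"]);print(T.inv().apply(o-s["tool_pos"]),T.inv().apply(V[:3,:3].T[:,2]))
E
```

```text
[[404.6, 0.0, 320.2], [0.0, 404.6, 237.2], [0.0, 0.0, 1.0]]
[131.74318819 566.05304163 373.84061217] [ 0.29931181 -0.11632648 -0.9470378 ]
[  82.3551103    0.34181   -123.5737841] [-3.21107545e-01  1.20894298e-04  9.47042729e-01]
```

View pics/crop.png

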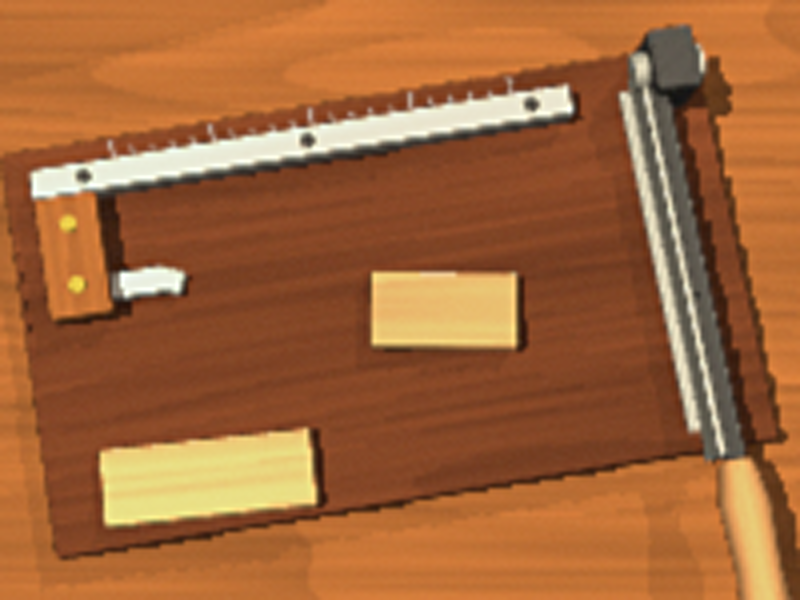

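The crop confirms it: the pale short block spans (370-518, 270-348) in the crop, lies on the deck and is clear of the fence. I'll move to a close wrist view over the board.

Request:
servo_tool([
  [-501,-428,50,0,0,-0.52],
  [-501,-428,50,0,0,-0.52],
  [-501,-428,50,0,0,-0.52],
  [-501,-428,50,0,0,-0.52],
  [-501,-428,50,0,0,-0.52],
  [-501,-428,50,0,0,-0.52],
  [-501,-428,50,0,0,-0.52],
  [-501,-428,50,0,0,-0.52],
  [-501,-428,50,0,0,-0.52],
  [-501,-428,50,0,0,-0.52],
  [-501,-428,50,0,0,-0.52],
  [-501,-428,50,0,0,-0.52],
], claw=-0.4)

```text
t: 1.7
tool_pos: [488.9, 13.4, 205.7]
ee_rot: [3.142, 0.001, -2.993]
force: [0.9, 0.7, -1.0]
grip_width: 0.302
```

Request:
servo_tool([
  [-22,-62,6,0,0,0],
  [-22,-62,6,0,0,0],
  [-22,-62,6,0,0,0],
  [-22,-62,6,0,0,0],
])

```text
t: 2.1
tool_pos: [518.3, -42.1, 199.2]
ee_rot: [3.14, -0.001, -2.993]
force: [0.2, 0.1, -0.5]
grip_width: 0.297
```

```bash
python3 - <<'E'
from h import *
o=robot.get_obs();print(o["tool_pos"],o["ee_rot"])
np.savez("w1.npz",**robot.calibration("wrist"))
cv2.imwrite("pics/w1.png",robot.read_camera("wrist"))
E
```

```text
[518.30172627 -42.05255735 199.22617681] [ 3.14038059e+00 -1.27289195e-03 -2.99325803e+00]
```

View pics/w1.png

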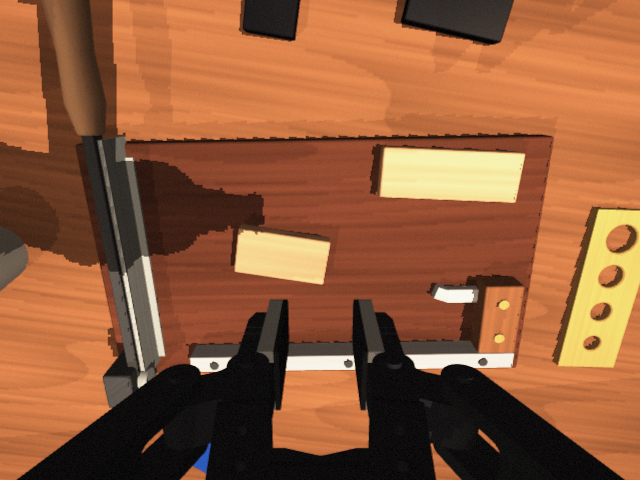

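The wrist view shows the spacer at about (283,256), long spacer (452,174), fence front from (190,346) to (515,341), stop block (500,320), keeper (455,293), knife on the left. Next I'll measure edges to sub-pixel.

```bash
cat >> h.py <<'E'
def wat(npz,uv,z):
    K,V=npz["K"],npz["view"];d=V[:3,:3].T@np.linalg.solve(K,[uv[0],uv[1],1.]);o=-V[:3,:3].T@V[:3,3];return o+d*(z-o[2])/d[2]
def pale(im,rng):
    m=cv2.inRange(cv2.cvtColor(im,cv2.COLOR_BGR2HSV),(12,60,150),(32,190,255))
    cs=[c for c in cv2.findContours(m,cv2.RETR_EXTERNAL,cv2.CHAIN_APPROX_NONE)[0] if rng[0]<cv2.contourArea(c)<rng[1]]
    return cs
E
python3 - <<'E'
from h import *
im=cv2.imread("pics/w1.png");w=np.load("w1.npz")
for c in pale(im,(1500,12000)):
    W=np.array([wat(w,p[0],36)[:2] for p in c],np.float32)
    print(cv2.boundingRect(c),cv2.minAreaRect(W),cv2.boxPoints(cv2.minAreaRect(W)).round(1).tolist())
im2=cv2.imread("pics/top0.png")
for c in pale(im2,(500,4000)):
    W=np.array([at("top",p[0].astype(float),36)[:2] for p in c],np.float32)
    print("top",cv2.boundingRect(c),cv2.minAreaRect(W))
g=cv2.cvtColor(im,cv2.COLOR_BGR2GRAY)
for u in (205,225,300,330,400,420,440,460): print(u,g[332:378:1,u].tolist())
for v in (305,315,325,335): print(v,g[v,465:530].tolist())
E
```

```text
(234, 229, 96, 56) ((552.707763671875, -66.46550750732422), (69.70685577392578, 35.841270446777344), 89.26689147949219) [[534.2999877929688, -101.0999984741211], [570.2000122070312, -101.5], [571.0999755859375, -31.799999237060547], [535.2000122070312, -31.399999618530273]]
(555, 209, 85, 162) ((548.2513427734375, 190.66232299804688), (140.45716857910156, 51.15480422973633), 5.65743350982666) [[475.79998779296875, 209.1999969482422], [480.8999938964844, 158.3000030517578], [620.7000122070312, 172.10000610351562], [615.5999755859375, 223.0]]
(379, 147, 146, 56) ((473.1127624511719, 45.54734420776367), (35.938682556152344, 99.88951873779297), 6.038027286529541) [[450.0, 93.30000305175781], [460.5, -6.0], [496.20001220703125, -2.200000047683716], [485.70001220703125, 97.0999984741211]]
top (191, 435, 90, 45) ((202.2870635986328, 159.41146850585938), (149.41429138183594, 62.910362243652344), 69.28923034667969)
205 [97, 98, 93, 88, 82, 79, 82, 89, 91, 89, 86, 77, 45, 65, 66, 64, 67, 68, 64, 66, 61, 62, 69, 70, 67, 139, 234, 246, 244, 244, 243, 243, 244, 243, 243, 243, 242, 241, 242, 231, 
[... 1977 characters left out ...]
, 142, 147, 148, 149, 134, 107, 126, 93, 92, 92, 92, 105, 140, 146, 142, 146, 148]
325 [33, 36, 40, 37, 38, 39, 33, 43, 38, 40, 35, 41, 41, 36, 40, 46, 83, 123, 144, 150, 150, 152, 148, 147, 147, 149, 153, 151, 149, 145, 144, 140, 142, 140, 140, 137, 142, 149, 151, 154, 153, 151, 149, 148, 142, 142, 142, 144, 147, 147, 148, 145, 134, 103, 92, 91, 95, 90, 116, 131, 137, 139, 139, 138, 140]
335 [34, 32, 32, 30, 31, 27, 38, 35, 45, 39, 42, 40, 39, 37, 54, 94, 126, 147, 147, 153, 149, 145, 148, 151, 151, 153, 152, 144, 142, 118, 97, 148, 187, 213, 216, 214, 208, 186, 167, 153, 147, 145, 142, 141, 140, 143, 145, 148, 150, 145, 139, 120, 89, 90, 83, 86, 113, 133, 133, 131, 132, 130, 132, 131, 133]
```

```bash
python3 - <<'E'
from h import *
im=cv2.imread("pics/w1.png")
cv2.imwrite("pics/w1c.png",cv2.resize(im[270:380,400:545],(791,600),interpolation=cv2.INTER_CUBIC))
E
```

```text
(no output)
```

View pics/w1c.png

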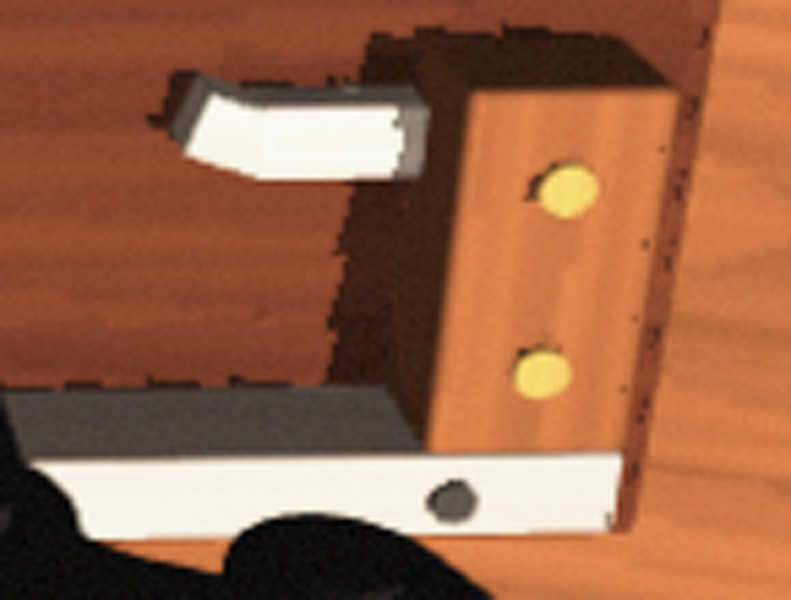

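```bash
python3 - <<'E'
from h import *
w=np.load("w1.npz")
P=np.array([wat(w,p,42)[:2] for p in [(205,357.1),(225,356.8),(300,355.6),(330,355.2),(420,354),(440,353.6),(460,353.2)]])
k=np.polyfit(P[:,1],P[:,0],1);print("res",np.polyval(k,P[:,1])-P[:,0])
yaw=np.arctan(-k[0]);ex=np.array([np.cos(yaw),np.sin(yaw)]);ey=np.array([-ex[1],ex[0]]);print("yaw",yaw)
B=np.array([wat(w,p,22)[:2] for p in [(205,343.6),(225,342.8),(300,342.8),(440,341.0),(470.6,340.6)]])
S=np.array([wat(w,p,42)[:2] for p in [(483.3,305),(482.4,315),(481.3,325),(480,335)]])
K=np.array([wat(w,p,30)[:2] for p in [(447.3,303),(471.9,303)]])
E=np.array([wat(w,p,42)[:2] for p in [(190.5,358)]])
xf=np.mean(P@ex);ys=np.mean(S@ey)
corner=xf*ex+ys*ey;print("corner",corner, "bottomfence",B@ex-xf,"cornerbot y",B[-1]@ey-ys,"stop",S@ey-ys,"keeper",K@ex-xf,K@ey-ys,"fend",E@ey-ys)
c=np.array([552.7,-66.47]);print("spacer in board",(c-corner)@ex,(c-corner)@ey,"ang", np.arctan2(0.4+.5,69.7)*0+np.arctan2(-0.9,-69.7))
bx=np.array([[534.3,-101.1],[570.2,-101.5],[571.1,-31.8],[535.2,-31.4]]);print(np.c_[(bx-corner)@ex,(bx-corner)@ey])
t=np.array(robot.get_obs()["tool_pos"])[:2];print("tcp in board",(t-corner)@ex,(t-corner)@ey)
np.savez("board.npz",yaw=yaw,corner=corner,ex=ex,ey=ey)
# knife
for p,z in [((163,356),36),((127,155),36),((100,138),56),((150,368),56)]:
    q=wat(w,p,z)[:2];print("knife",(q-corner)@ex,(q-corner)@ey)
E
```

```text
res [-0.01722315 -0.01518017  0.06487111  0.01966488 -0.11587484 -0.01736307
  0.08110525]
yaw 0.16335540958089603
corner [610.45109311 101.23132679] bottomfence [ 0.38914261 -0.10888583  1.00956001  1.30486232  1.36281423] cornerbot y 1.59179632592667 stop [-0.28212517  0.00884313  0.14653095  0.12675109] keeper [-39.4539205  -39.11498663] [-24.30630324  -4.37658401] fend [-233.48785524]
spacer in board -84.25550394109116 -156.0766920999132 ang -3.1286808890941633
[[-108.04241938 -187.25327873]
 [ -72.68540267 -193.4863654 ]
 [ -60.46208331 -124.86063798]
 [ -95.81910002 -118.62755131]]
tcp in board -114.38594925111916 -125.76262772420888
knife 2.5347693588719156 -258.3648840004705
knife -162.31627942876264 -260.45755710747596
knife -175.7228962057041 -266.54881962065645
knife -0.5535957511327403 -260.7764611531387
```

Everything agrees with the given sizes: keeper at -39.3 (given -40), fence end -233.5 (given -235), spacer 69.7 x 35.8. The spacer is at board (-84,-156), turned -0.18. I'll lower the two fingertips behind it, squared to the fence.

Request:
servo_tool([
  [15,-31,40,0,0,-0.015],
  [15,-31,80,0,0,-0.015],
  [15,-31,110,0,0,-0.015],
  [15,-31,130,0,0,-0.015],
  [15,-31,145,0,0,-0.015],
  [15,-31,152,0,0,-0.015],
  [15,-31,156,0,0,-0.015],
  [15,-31,156,0,0,-0.015],
])

```text
t: 2.95
tool_pos: [508.8, -74.6, 43.7]
ee_rot: [3.142, 0.0, -2.976]
force: [-1.0, -0.1, -0.1]
grip_width: 0.298
```

```bash
cat > st.py <<'E'
from h import *
b=np.load("board.npz");o=robot.get_obs();d=np.array(o["tool_pos"])[:2]-b["corner"]
print("t",round(float(o["t"]),2),"tcp board",round(d@b["ex"],1),round(d@b["ey"],1),"z",round(float(o["tool_pos"][2]),1),"yaw rel",np.round(o["ee_rot"][2]+np.pi-b["yaw"],4))
f=np.array(o["force"]);print("F board",round(f[:2]@b["ex"],1),round(f[:2]@b["ey"],1),round(f[2],1))
E
python3 st.py
```

```text
t 2.95 tcp board -128.9 -157.0 z 43.7 yaw rel 0.0021
F board -1.0 0.0 -0.1
```

Request:
servo_tool([
  [-7,0,0,0,0,0],
  [-13,0,0,0,0,0],
  [-19,0,0,0,0,0],
  [-25,0,0,0,0,0],
  [-31,0,0,0,0,0],
  [-37,0,0,0,0,0],
  [-43,0,0,0,0,0],
  [-49,0,0,0,0,0],
  [-55,0,0,0,0,0],
  [-61,0,0,0,0,0],
  [-66,0,0,0,0,0],
  [-66,0,0,0,0,0],
])

```text
t: 4.15
tool_pos: [575.0, -64.6, 43.6]
ee_rot: [-3.141, 0.001, -2.977]
force: [-0.9, 0.7, -0.2]
grip_width: 0.3
```

```bash
python3 st.py; python3 - <<'E'
from h import *
np.savez("w2.npz",**robot.calibration("wrist"))
cv2.imwrite("pics/w2.png",robot.read_camera("wrist"))
E
```

```text
t 4.15 tcp board -61.9 -157.9 z 43.6 yaw rel 0.0011
F board -0.8 0.8 -0.2
```

View pics/w2.png

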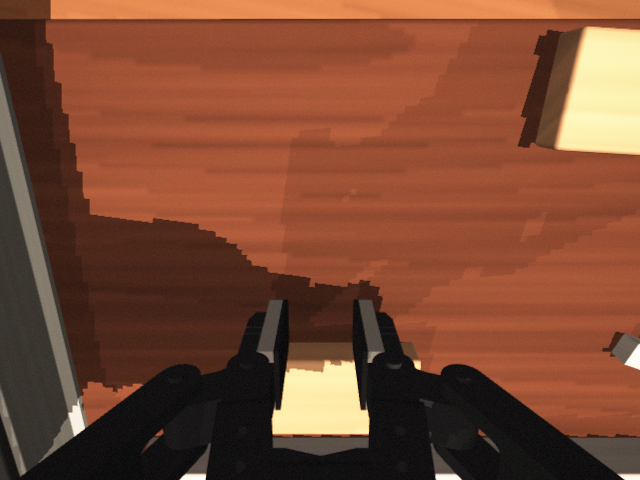

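The block (pale, (272-420, 343-436)) lies square against both fingertips. I'll keep pushing in small steps and watch the force.

Request:
servo_tool([
  [-4,0,0,0,0,0],
  [-8,0,0,0,0,0],
  [-11,0,0,0,0,0],
  [-13,0,0,0,0,0],
  [-13,0,0,0,0,0],
])

```text
t: 4.7
tool_pos: [587.2, -62.5, 43.5]
ee_rot: [-3.141, 0.0, -2.977]
force: [-0.6, 0.1, -0.1]
grip_width: 0.299
```

Request:
servo_tool([
  [-1,0,0,0,0,0],
  [-1.5,0,0,0,0,0],
  [-1.5,0,0,0,0,0],
])

```text
t: 5.0
tool_pos: [588.2, -62.3, 43.5]
ee_rot: [-3.142, -0.0, -2.977]
force: [0.7, 0.3, -0.2]
grip_width: 0.302
```

```bash
python3 st.py
```

```text
t 5.0 tcp board -48.5 -157.7 z 43.5 yaw rel 0.0009
F board 0.8 0.1 -0.2
```

Request:
servo_tool([
  [-1,0,0,0,0,0],
  [-2,0,0,0,0,0],
  [-2,0,0,0,0,0],
])

```text
t: 5.3
tool_pos: [589.9, -62.0, 43.4]
ee_rot: [3.141, -0.001, -2.977]
force: [-0.6, -0.6, 0.3]
grip_width: 0.301
```

Request:
servo_tool([
  [-0.5,0,0,0,0,0],
  [-1,0,0,0,0,0],
  [-1,0,0,0,0,0],
])

```text
t: 5.6
tool_pos: [589.9, -61.9, 43.3]
ee_rot: [3.141, -0.002, -2.977]
force: [-3.9, -1.4, 1.4]
grip_width: 0.3
```

```bash
python3 st.py
```

```text
t 5.6 tcp board -46.8 -157.6 z 43.3 yaw rel 0.001
F board -4.1 -0.7 1.4
```

Contact with the fence (4 N at TCP x = -46.8, expected -47). One firmer press, then back off and take a look.

Request:
servo_tool([
  [-0.7,0,0,0,0,0],
  [-1.2,0,0,0,0,0],
  [-1.2,0,0,0,0,0],
])

```text
t: 5.9
tool_pos: [590.0, -61.8, 43.1]
ee_rot: [3.141, -0.005, -2.977]
force: [-6.3, -2.6, 3.9]
grip_width: 0.298
```

Request:
servo_tool([
  [4,0,0,0,0,0],
  [12,0,0,0,0,0],
  [25,0,-10,0,0,0],
  [45,0,-40,0,0,0],
  [60,-20,-80,0,0,0],
  [60,-40,-100,0,0,0],
  [60,-40,-100,0,0,0],
], claw=-0.4)

```text
t: 6.6
tool_pos: [542.3, -113.6, 148.0]
ee_rot: [-3.137, 0.009, -2.979]
force: [1.4, -0.7, 0.5]
grip_width: 0.301
```

```bash
python3 st.py; python3 - <<'E'
from h import *
np.savez("w3.npz",**robot.calibration("wrist"))
im=robot.read_camera("wrist");cv2.imwrite("pics/w3.png",im)
w=np.load("w3.npz");b=np.load("board.npz")
for c in pale(im,(1500,20000)):
    W=np.array([wat(w,p[0],36)[:2] for p in c])-b["corner"];W=np.c_[W@b["ex"],W@b["ey"]].astype(np.float32)
    print(cv2.boundingRect(c),cv2.minAreaRect(W))
E
```

```text
t 6.6 tcp board -102.2 -200.9 z 148.0 yaw rel -0.0012
F board 1.2 -0.9 0.5
(273, 399, 96, 47) ((40.318763732910156, -201.26669311523438), (69.54145812988281, 41.83606719970703), 89.13619232177734)
(0, 344, 130, 105) ((22.67284393310547, -387.23614501953125), (94.72510528564453, 89.92486572265625), 80.18275451660156)
(0, 238, 177, 150) ((-45.145301818847656, -354.71453857421875), (115.44650268554688, 98.99874114990234), 79.71173095703125)
(520, 134, 120, 69) ((-145.2252655029297, -46.75132369995117), (72.4545669555664, 35.807621002197266), 86.59107971191406)
(196, 49, 61, 64) ((-193.39955139160156, -253.79859924316406), (31.857419967651367, 33.11664581298828), 2.729168176651001)
(245, 0, 284, 119) ((-203.32749938964844, -164.4029541015625), (155.12539672851562, 57.2152099609375), 88.99974060058594)
(127, 0, 70, 160) ((-191.67225646972656, -287.53765869140625), (36.958534240722656, 85.14808654785156), 80.92732238769531)
```

View pics/w3.png

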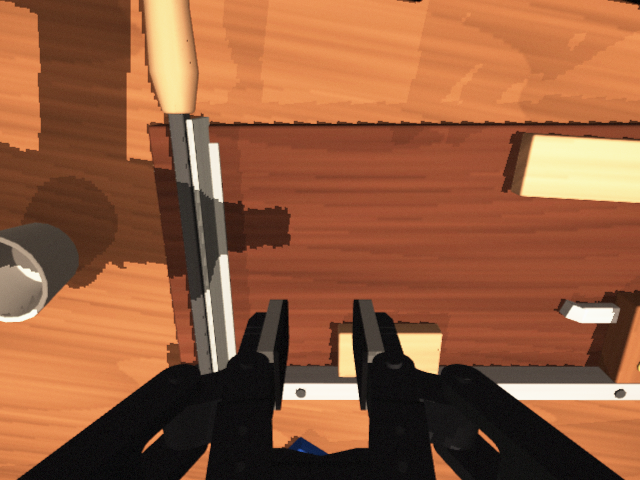

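The spacer sits flush on the fence, top face (338-441, 324-378), with everything else undisturbed. Now locate its rear end and check the wrist-turn margin.

```bash
python3 - <<'E'
from h import *
w=np.load("w3.npz");b=np.load("board.npz")
f=lambda p,z:(lambda d:(round(d@b["ex"],1),round(d@b["ey"],1)))(wat(w,p,z)[:2]-b["corner"])
im=cv2.imread("pics/w3.png");g=cv2.cvtColor(im,cv2.COLOR_BGR2GRAY)
print(g[345,328:350].tolist(),g[345,430:450].tolist(),g[365:388,425].tolist(),g[318:345,430].tolist(),g[318:345,400].tolist())
for p in [(338.5,345),(440.5,345),(425,377.5)]: print(p,f(p,36))
print(robot.get_obs()["q"])
E
```

```text
[91, 67, 67, 61, 44, 49, 46, 48, 47, 57, 129, 201, 227, 233, 233, 234, 232, 233, 232, 233, 233, 233] [230, 231, 231, 230, 230, 231, 231, 230, 231, 228, 206, 130, 93, 90, 93, 102, 102, 101, 101, 101] [226, 226, 224, 223, 221, 221, 196, 26, 20, 15, 14, 12, 17, 13, 11, 15, 11, 21, 16, 16, 16, 14, 14] [87, 90, 94, 94, 84, 46, 63, 66, 63, 65, 68, 70, 70, 66, 92, 167, 213, 227, 232, 231, 232, 231, 230, 229, 229, 232, 231] [90, 91, 80, 33, 38, 46, 65, 64, 68, 67, 68, 68, 67, 70, 95, 169, 215, 228, 231, 232, 230, 230, 225, 200, 171, 152, 131]
(338.5, 345) (np.float64(-26.1), np.float64(-189.1))
(440.5, 345) (np.float64(-26.2), np.float64(-120.0))
(425, 377.5) (np.float64(0.3), np.float64(-128.3))
[-2.80978186e-01  3.73338343e-01  1.69883552e+00  2.94702210e-04
  1.06349680e+00 -2.01410732e+00]
```

Request:
servo_tool([
  [-83,-8,30,0,0,1.572],
  [-83,-8,30,0,0,1.572],
  [-83,-8,30,0,0,1.572],
  [-83,-8,30,0,0,1.572],
  [-83,-8,30,0,0,1.572],
  [-83,-8,30,0,0,1.572],
  [-83,-8,30,0,0,1.572],
  [-83,-8,30,0,0,1.572],
  [-83,-8,30,0,0,1.572],
  [-83,-8,30,0,0,1.572],
  [-83,-8,30,0,0,1.572],
  [-83,-8,30,0,0,1.572],
], claw=-1, newtons=40)

```text
t: 7.85
tool_pos: [621.5, -104.0, 111.9]
ee_rot: [-3.139, -0.002, 1.734]
force: [-0.2, -0.1, 0.4]
grip_width: 0.003
```

```bash
python3 st.py; python3 - <<'E'
from h import *
print(robot.get_obs()["grip_width"])
im=robot.read_camera("wrist");cv2.imwrite("pics/w4.png",im)
E
```

```text
t 7.85 tcp board -22.5 -204.3 z 111.9 yaw rel 4.7124
F board -0.2 -0.0 0.4
0.002711292073232625
```

View pics/w4.png

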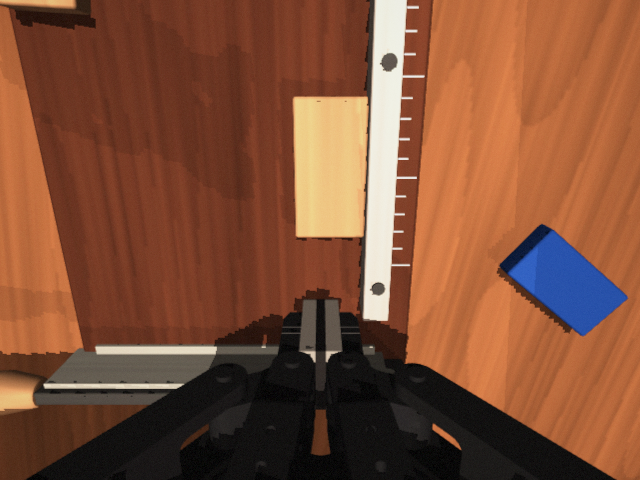

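The picture shows the spacer (294-368, 97-238) flush with the fence and the shut fingers behind its rear end. Descend behind it.

Request:
servo_tool([
  [-6,3,25,0,0,0],
  [-6,3,45,0,0,0],
  [-6,3,58,0,0,0],
  [-6,3,64,0,0,0],
  [-6,3,67,0,0,0],
  [-6,3,67,0,0,0],
])

```text
t: 8.5
tool_pos: [626.9, -110.5, 46.4]
ee_rot: [-3.142, -0.0, 1.734]
force: [0.2, -0.4, 0.0]
grip_width: 0.0
```

```bash
python3 st.py
```

```text
t 8.5 tcp board -18.2 -211.6 z 46.4 yaw rel 4.7124
F board 0.1 -0.4 0.0
```

Request:
servo_tool([
  [5,0,1,0,0,0],
  [10,0,1,0,0,0],
  [15,0,1,0,0,0],
  [21,0.2,1,0,0,0],
  [27,0.3,1,0,0,0],
  [33,0.4,1,0,0,0],
  [39,0.5,1,0,0,0],
  [45,0.6,1,0,0,0],
  [51,0.7,1,0,0,0],
  [57,0.8,1,0,0,0],
  [63,0.9,1,0,0,0],
  [68,1,1,0,0,0],
])

```text
t: 9.7
tool_pos: [616.7, -42.8, 45.5]
ee_rot: [-3.141, -0.0, 1.734]
force: [-0.8, -0.6, -0.2]
grip_width: 0.0
```

```bash
python3 st.py; python3 - <<'E'
from h import *
im=robot.read_camera("wrist");cv2.imwrite("pics/w5.png",im)
E
```

```text
t 9.7 tcp board -17.3 -143.2 z 45.5 yaw rel 4.7122
F board -0.8 -0.4 -0.2
```

View pics/w5.png

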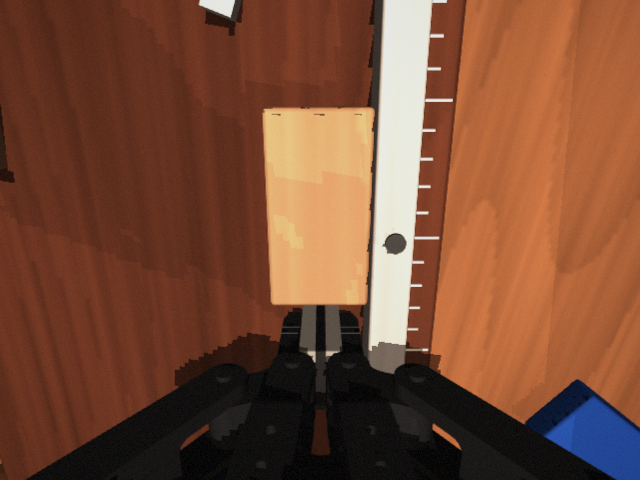

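The spacer is still square and flush on the fence (right edge (374,108) to (367,305)). Carry on towards the pocket.

Request:
servo_tool([
  [5,0,0,0,0,0],
  [10,0.1,0,0,0,0],
  [15,0.2,0,0,0,0],
  [20,0.3,0,0,0,0],
  [25,0.4,0,0,0,0],
  [30,0.5,0,0,0,0],
  [35,0.6,0,0,0,0],
  [40,0.6,0,0,0,0],
  [45,0.6,0,0,0,0],
  [50,0.6,0,0,0,0],
  [54,0.6,0,0,0,0],
  [57,0.6,0,0,0,0],
])

```text
t: 10.95
tool_pos: [608.1, 13.4, 45.5]
ee_rot: [3.142, -0.0, 1.734]
force: [-0.0, 0.2, 0.9]
grip_width: -0.003
```

Request:
servo_tool([
  [1,0,0,0,0,0],
  [2,0,0,0,0,0],
  [2,0,0,0,0,0],
])

```text
t: 11.25
tool_pos: [607.8, 15.0, 45.5]
ee_rot: [3.142, 0.0, 1.734]
force: [-0.5, -1.1, -0.6]
grip_width: 0.003
```

```bash
python3 st.py
```

```text
t 11.25 tcp board -16.6 -84.7 z 45.5 yaw rel 4.712
F board -0.7 -1.0 -0.6
```

Request:
servo_tool([
  [1,0,0,0,0,0],
  [2,0,0,0,0,0],
  [2,0,0,0,0,0],
])

```text
t: 11.55
tool_pos: [607.5, 16.9, 45.5]
ee_rot: [3.142, -0.0, 1.734]
force: [-0.2, 0.6, -0.3]
grip_width: 0.003
```

Request:
servo_tool([
  [0.7,0,0,0,0,0],
  [1.2,0,0,0,0,0],
  [1.2,0,0,0,0,0],
])

```text
t: 11.85
tool_pos: [607.3, 18.1, 45.5]
ee_rot: [3.142, -0.0, 1.734]
force: [0.3, -0.1, 0.3]
grip_width: 0.004
```

```bash
python3 st.py
```

```text
t 11.85 tcp board -16.6 -81.5 z 45.5 yaw rel 4.7121
F board 0.3 -0.2 0.3
```

Request:
servo_tool([
  [0.7,0,0,0,0,0],
  [1.2,0,0,0,0,0],
  [1.2,0,0,0,0,0],
])

```text
t: 12.15
tool_pos: [607.3, 18.5, 45.5]
ee_rot: [3.141, 0.001, 1.734]
force: [0.2, -4.5, -0.0]
grip_width: 0.001
```

Request:
servo_tool([
  [0.6,0,0,0,0,0],
  [1,0,0,0,0,0],
  [1,0,0,0,0,0],
])

```text
t: 12.45
tool_pos: [607.3, 18.6, 45.6]
ee_rot: [3.141, 0.003, 1.734]
force: [0.8, -7.4, 0.2]
grip_width: 0.003
```

```bash
python3 st.py
```

```text
t 12.45 tcp board -16.6 -81.0 z 45.6 yaw rel 4.7126
F board -0.4 -7.4 0.2
```

It butts against the stop at exactly the expected place (TCP y = -81.0, 7 N). Back straight off, rise and inspect.

Request:
servo_tool([
  [-3,0,0,0,0,0],
  [-10,-0.5,0,0,0,0],
  [-22,-2,0,0,0,0],
  [-35,-3,-15,0,0,0],
  [-50,-5,-50,0,0,0],
  [-65,-15,-90,0,0,0],
  [-70,-30,-120,0,0,0],
  [-70,-30,-130,0,0,0],
  [-70,-30,-130,0,0,0],
  [-70,-30,-130,0,0,0],
])

```text
t: 13.45
tool_pos: [588.4, -53.4, 174.5]
ee_rot: [-3.141, -0.001, 1.734]
force: [-0.4, 0.2, -0.1]
grip_width: 0.001
```

```bash
python3 st.py; python3 - <<'E'
from h import *
np.savez("w6.npz",**robot.calibration("wrist"))
im=robot.read_camera("wrist");cv2.imwrite("pics/w6.png",im)
w=np.load("w6.npz");b=np.load("board.npz")
for c in pale(im,(1500,20000)):
    W=np.array([wat(w,p[0],36)[:2] for p in c])-b["corner"];W=np.c_[W@b["ex"],W@b["ey"]].astype(np.float32)
    print(cv2.boundingRect(c),cv2.minAreaRect(W))
E
```

```text
t 13.45 tcp board -46.9 -149.0 z 174.5 yaw rel 4.712
F board -0.4 0.3 -0.1
(339, 0, 63, 107) ((-17.553728103637695, -40.78679656982422), (57.55646896362305, 35.530120849609375), 89.97954559326172)
(121, 0, 67, 129) ((-145.10391235351562, -46.403690338134766), (71.28223419189453, 35.86043930053711), 86.63204193115234)
```

View pics/w6.png

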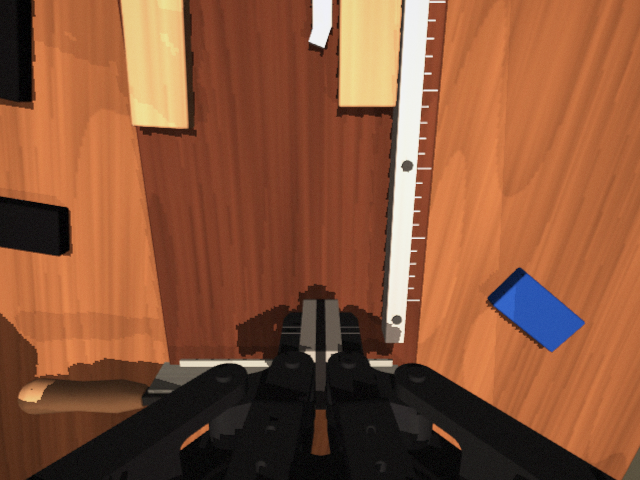

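```bash
python3 -c "
from rig import robot
print(robot.hand_in())"
```

```text
the job is handed in; nothing more can be done
None
```

The short spacer is home in the corner pocket, and the job was handed in at about 13.5 s of the 45 s allowed.

**What I did:** I pushed the spacer square onto the fence with two slightly open fingertips, up to about 6 N. Then I slid it along the fence with the shut fingertips on its rear end until it met the end stop with about 7 N. After that I backed straight off and rose clear.

**Last checks:**
- **Spacer position:** the last wrist picture puts its centre line at x = -17.6 mm (nominal -18) and its rear end at y = -69.6 mm (nominal -70). It is parallel to the fence within 0.001 rad.
- **Contact with the stop:** the fingertips stopped at the expected place, at y = -81.0 mm.
- **Other parts:** the long spacer measured the same before and after, and the hand was never near the glue pot or the ring gauge.
- **Hand:** it is raised, with no contact force.

**Not checked by eye:** the spacer's front end lay outside the last picture, so being fully home rests on the rear-end position and the contact force. No check disagreed.

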